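# Turn a rack of rinsed beakers mouth-down under its drain cover

## Task

The three rinsed beakers are to drain: put the drain cover on their rack (its sprung tabs hold the two together while a pair is squeezed), turn rack, beakers and cover over as one and set them gently down flat on the drip tray, cover undermost. Then lift the rack straight off, so that all three beakers stand mouth-down in the cover on the tray, and set the empty rack flat on the bench clear of the tray, without disturbing anything else.

Things in the scene. Friction and masses are not known exactly. Their poses are not given: they have to be found in the camera images.
- rack: White plastic beaker rack, a loose block 56 mm wide (x), 172 mm long (y), 34 mm high (z), 0.10 to 0.17 kg empty. Origin: centre of its underside, z up out of the wells. Three round wells, 50 mm across and 29 mm deep, at y = -55, 0, +55 mm (well floors at z = 5 mm). Sides and ends are flat and square; the lowest 5 mm is set in 3 mm at each long side.
- rack_top (a point): Centre of the rack's top face (34 mm above the rack's origin), where the cover's mouth comes to rest. Four corner lugs, 5 x 5 mm at x = +-20, y = +-78 mm, stand 4 mm above this face and enter the cover's mouth with 2.5 mm of play all round; the beakers' rims have 2.2 mm to its side walls. A cover stopped early sits on a rim or lug: shift it a little.
- cover: Grey plastic drain cover, a shallow lid, loose, 0.10 kg. Origin: centre of its open mouth, z towards its slotted crown. As wide and long as the rack (56 mm in x, 172 mm in y), flat sides 21 mm high, walls 3 mm, inner depth 21.5 mm. Starts mouth down on the tips of its four tabs, origin 20 mm above the bench. Hold it by its sides amid the tabs, fingers not below its mouth.
- cover_crown (a point): Centre of the cover's flat slotted crown, 26 mm from its mouth; the crown is set in 3 mm at each long side. On the rack the cover leaves the beakers 1.5 mm of play in height. Cover on rack: 60 mm high, about 0.28 kg with the beakers; the pair also stands steadily, unheld, on either of its flat short ends (172 mm tall).
- grip_a (a point): Where to squeeze one pair of tabs: midway between them at the cover's y = +70, z = -8 mm (8 mm past its mouth). The ribbed tabs (cover y = 56 to 84 mm, both long sides) hinge on the cover at z = 16 mm and reach to z = -20 mm, over the rack's sides. Light springs (2 N) hold them off, 66 to 69 mm wide; squeezed to 63 mm their rubber pads clamp the rack; let go they free it.
- grip_b (a point): The same for the other pair of squeeze tabs, at the cover's y = -70 mm. Nothing else fastens cover and rack together, and one squeezed pair, gripped firmly, is enough to carry and turn them.
- tray: Steel drip tray, 200 mm (x) by 290 mm (y), fixed. Origin: centre of its underside on the bench, z up. Inner floor at z = 6 mm, rim at about z = 21 mm, wall 3 mm.
- beaker_1: Small clear plastic beaker, 38 mm wide at the base, 46 mm at the rim, 49 mm tall, 0.016 kg, with a spout that points to a corner of the rack. Origin: in its base, 3 mm from the axis towards the spout (its +y); z points to the mouth. Starts mouth up in a well of the rack; its upper 20 mm stand above the rack's top face.
- beaker_2: Small clear plastic beaker, 38 mm wide at the base, 46 mm at the rim, 49 mm tall, 0.016 kg, with a spout that points to a corner of the rack. Origin: in its base, 3 mm from the axis towards the spout (its +y); z points to the mouth. Starts mouth up in a well of the rack; its upper 20 mm stand above the rack's top face.
- beaker_3: Small clear plastic beaker, 38 mm wide at the base, 46 mm at the rim, 49 mm tall, 0.016 kg, with a spout that points to a corner of the rack. Origin: in its base, 3 mm from the axis towards the spout (its +y); z points to the mouth. Starts mouth up in a well of the rack; its upper 20 mm stand above the rack's top face.
- bulb: Red rubber pipette bulb, 53 mm wide, 80 mm high, bystander, loose. Origin: centre of its underside, z up.
- small_beaker: Glass beaker, 55 mm wide, 59 mm high, bystander, loose. Origin: centre of its underside, z up.
- bench_timer: White bench timer, 62 x 62 x 16 mm, bystander, loose. Origin: centre of its underside, z up.

How it is judged:
On the way, in this order (a step that is already met when the one before it is completed fails the run):
1. the cover sits on the upright rack over the beakers (z of cover in the frame of rack between 0.031 and 0.037 m and x of cover in the frame of rack between -0.005 and 0.005 m and y of cover in the frame of rack between -0.005 and 0.005 m and angle between each of rack, cover's own z axis and vertical below 0.1 rad), for 0.2 s.
2. rack and cover lie together on the tray, turned over, with the beakers still between them (angle between each of cover, rack's own z axis and vertical above 3.04 rad and x of cover in the frame of tray between -0.075 and 0.075 m and y of cover in the frame of tray between -0.11 and 0.11 m and z of cover in the frame of tray between 0.026 and 0.039 m and z of cover in the frame of rack between 0.031 and 0.037 m and z of each of beaker_1, beaker_2, beaker_3 in the frame of rack below 0.011 m and angle between each of beaker_1, beaker_2, beaker_3's own z axis and vertical above 3 rad), for 0.2 s.
At the end, for the whole second after the job is handed in: Cover flat (5 deg) and crown down on the tray floor, middle within 75 x 110 mm of the tray's; all three beakers mouth-down in it, on its inner floor (8 deg); empty rack flat, either way up, on the bench, its middle 130 mm across or 175 mm along from the tray's; all released, at rest (angle between cover's own z axis and vertical above 3.06 rad and x of cover in the frame of tray between -0.075 and 0.075 m and y of cover in the frame of tray between -0.11 and 0.11 m and z of cover in the frame of tray between 0.026 and 0.039 m and linear speed of each of cover, beaker_1, beaker_2, beaker_3, rack below 0.02 m/s and angle between each of beaker_1, beaker_2, beaker_3's own z axis and vertical above 3 rad and x of beaker_1 in the frame of cover between -0.012 and 0.012 m and y of beaker_1 in the frame of cover between -0.07 and 0.07 m and z of beaker_1 in the frame of cover between -0.033 and -0.023 m and x of beaker_2 in the frame of cover between -0.012 and 0.012 m and y of beaker_2 in the frame of cover between -0.07 and 0.07 m and z of beaker_2 in the frame of cover between -0.033 and -0.023 m and x of beaker_3 in the frame of cover between -0.012 and 0.012 m and y of beaker_3 in the frame of cover between -0.07 and 0.07 m and z of beaker_3 in the frame of cover between -0.033 and -0.023 m and (x of rack in the frame of tray below -0.13 m or x of rack in the frame of tray above 0.13 m or y of rack in the frame of tray below -0.175 m or y of rack in the frame of tray above 0.175 m) and ((angle between rack's own z axis and vertical above 3.05 rad and height (world z) of rack below 0.044 m) or (angle between rack's own z axis and vertical below 0.09 rad and height (world z) of rack below 0.01 m))); the robot touches nothing.
It fails at once if a bystander is moved by more than 20 mm (distance of any of bulb, small_beaker, bench_timer from where it was at the start of the episode above 0.02 m).
It fails at once if rack or cover is dropped or slammed on the tray (over 70 N) (contact force between any of cover, rack and tray above 70 N).
It also fails if it takes over 72 s, if anything falls off the work surface, if the arm or the gripper's body presses on something with over 40 N, if the wrist force passes 120 N, or if a joint passes its speed limit or range.

## Robot

A 6-joint arm with a two-finger parallel gripper is mounted at the origin on a cart in front of the work surface, level with it; the furniture and walls round the work are solid. World frame = base frame: x ahead of the robot, y to its left, z up, the work surface at z = 0. Lengths are in m, angles in rad, forces in N, time in s.
With the tool pointing down it reaches from about 0.425 to 0.925 m from the base axis. Payload 12.5 kg.
Tool frame: the origin (TCP) lies at the very end of the fingers, on their centre line; the grasp point (between the pads) lies behind it (bot.hold_point_z is the z of the grasp point in the tool frame, in m); z points along the fingers, y is the line along which they close (so a half turn about z gives the same grasp; the last joint's range is limited). The gripper opens to 85 mm and grips with 20 to 120 N. Pads are 22 mm wide; open, the fingers measure 114 mm over their backs; the gripper's body (76 mm by 85 mm) begins 54 mm behind the grasp point. The pads swing forward as they close: fully open they stand 13 mm farther back than shut.
Start: joints at [1.157, 0.491, 1.559, -0, 1.092, -0.106], TCP at [0.189, 0.596, 0.231] pointing down, gripper open.
Joint ranges: [-3.1, 3.1], [-0.84, 2.19], [0.05, 2.79], [-1.13, 4.28], [0.06, 2.93], [-2.69, 2.69]. Speed limits (rad/s): [2.22, 2.22, 2.79, 3.14, 3.14, 3.14].

## Interface

Orientations are given as a unit quaternion [w, x, y, z].
In Python, from plant import bot gives the robot as it stands. The module is installed in compiled form; this text tells all that it offers.
- The arm moves only by the tool servo_tool, never from a script. Its argument "increments" is a list of rows, each an object with "xyz": the shift along the tool's x, y, z each as a share of 100 cm, from -1 to 1, a list of three; "rotation": the turn, a rotation vector about the tool's x, y, z each as a share of 45 degrees, from -1 to 1, a list of three; "grip": the finger opening in mm, from 0 to 85.4. A call has 1 to 10 rows; each row is the pose to reach, as a shift and turn from the pose commanded when the call began, along the tool's axes at that moment; what a row does not reach only later rows make up. A row lasts 1/8 s, in which the tool goes at most 62.5 mm and 10.7 degrees, less where a joint would pass 70% of its speed; a pose out of reach is approached as far as the arm can. A call with a number of a shift or a turn outside -1 to 1 is refused whole. A call with a gripper value outside its range is refused whole. The fingers move at their own pace and stop on an object; the grip force is fixed at half the most. Time passes only in rows, so rows that repeat a pose let the fingers close. It gives the time, the measured TCP pose, the force, the opening and the grip force at its end, in the units of the state.
- bot.state(): the state, without advancing time (a new reading comes with each control period).
- bot.get_image(name): name is "side" or "top" or "wrist"; returns a dict with "color" (420x560x3 uint8, blue, green, red), "fx", "fy", "cx", "cy" (pixels), "xyz" and "attitude" of the camera in the world; the wrist camera has in their place "hand_eye" (4x4, takes a point from camera to tool coordinates, whose origin is the TCP and whose axes are the flange's). Camera axes: x right, y up, looking along -z (the intrinsics and any distortion apply to the point x, -y, -z); pixel columns grow to the right and rows downward; lengths in m; the calibration is good to about 2 mm. A picture is of the moment at which its call begins: read the wrist's pose just before it. There is no depth.
- bot.hand_in(): hands the job in; it is judged then, once.
The state is a dict: "time_s": time; "qpos": joint angles; "qvel": joint speeds; "joint_efforts": joint torques, N m; "ee_pos": TCP position; "tool_rot": TCP orientation; "wrist_force": force on the tool from outside, world axes, zero at the start; "torque": the same for the moment, N m; "finger_gap": finger opening in m; "grasp_force": force on a finger pad.
Only numpy, scipy, OpenCV 4.12 (cv2) and the standard library are available. Lean on these libraries where they do the work, as an engineer would, in place of code of your own. Each camera call takes 0.05 s, during which the arm holds its last target. There are 200 camera calls.

## Working session

There is one attempt and no reset: what is moved stays moved. The work goes in short steps, Python scripts to look and compute and a tool call to move; the robot and the scene stay as the last step left them, time stands still between calls to the robot, and variables do not carry over. Pictures are saved under pics/ and viewed, at most 10 in all, crops included, and the job is handed in when it is done.

Besides the shell and the picture viewer there is one more tool, called after "Emit:" as a command line: name --argument value ..., lists and objects as JSON in quotes. servo_tool: Moves the arm, as the interface text tells. Its arguments: {"type":"object","properties":{"increments":{"type":"array"}},"required":["increments"]}

```bash
mkdir -p pics
cat > h.py <<'E'
import numpy as np, cv2
from scipy.spatial.transform import Rotation as R
from plant import bot
def q2m(q): return R.from_quat([q[1],q[2],q[3],q[0]]).as_matrix()
def snap(n):
    s=bot.state(); im=bot.get_image(n)
    if n=="wrist":
        H=np.array(im["hand_eye"]); T=np.eye(4);T[:3,:3]=q2m(s["tool_rot"]);T[:3,3]=s["ee_pos"]; im["T"]=T@H
    else:
        T=np.eye(4)
        a=np.array(im["attitude"]); T[:3,:3]=q2m(a) if a.size==4 else a.reshape(3,3); T[:3,3]=im["xyz"]; im["T"]=T
    return im
def ray(im,u,v):
    d=np.array([(u-im["cx"])/im["fx"],-(v-im["cy"])/im["fy"],-1.]); return im["T"][:3,3], im["T"][:3,:3]@d
def onz(im,u,v,z):
    o,d=ray(im,u,v); return o+d*(z-o[2])/d[2]
def proj(im,p):
    c=np.linalg.inv(im["T"])@np.append(p,1); return np.array([im["cx"]-im["fx"]*c[0]/c[2], im["cy"]+im["fy"]*c[1]/c[2]])
E
python3 - <<'E'
from h import *
s=bot.state(); print({k:np.round(v,3) for k,v in s.items()}, bot.hold_point_z)
ims=[]
for n in ["top","side"]:
    im=snap(n); cv2.imwrite(f"pics/{n}0.png",im["color"]); print(n,[k for k in im], np.round(im["T"],3), im["fx"],im["fy"],im["cx"],im["cy"])
im=bot.get_image("wrist"); print([k for k in im],im["hand_eye"],im["fx"])
E
```

```text
{'time_s': np.float64(0.0), 'qpos': array([ 1.157,  0.492,  1.559,  0.   ,  1.092, -0.106]), 'qvel': array([-0.002, -0.001,  0.001, -0.001, -0.001, -0.001]), 'joint_efforts': array([-2.0000e-03, -6.1847e+01, -2.6158e+01, -0.0000e+00,  4.0000e-03,
        0.0000e+00]), 'ee_pos': array([0.189, 0.595, 0.231]), 'tool_rot': array([-0.   ,  0.153,  0.988, -0.001]), 'wrist_force': array([-0.568,  0.147, -0.187]), 'torque': array([ 0.012, -0.031,  0.06 ]), 'grasp_force': np.float64(0.0), 'finger_gap': np.float64(0.085)} -0.0187
top ['color', 'fx', 'fy', 'cx', 'cy', 'xyz', 'attitude', 'T'] [[-0.006  0.999 -0.042  0.483]
 [-1.    -0.007 -0.025 -0.049]
 [-0.025  0.042  0.999  1.236]
 [ 0.     0.     0.     1.   ]] 456.6774993188634 456.6774993188634 278.0413414325843 209.65625937590588
side ['color', 'fx', 'fy', 'cx', 'cy', 'xyz', 'attitude', 'T'] [[ 0.991  0.088 -0.105  0.354]
 [-0.137  0.656 -0.742 -1.246]
 [ 0.003  0.749  0.662  1.134]
 [ 0.     0.     0.     1.   ]] 532.5479349573634 532.5479349573634 276.80149637644735 218.00329579449473
['color', 'fx', 'fy', 'cx', 'cy', 'hand_eye'] [[ 1.55559249e-03  9.55764232e-01  2.94129756e-01  7.60798579e-02]
 [ 9.99998568e-01 -1.29096953e-03 -1.09382937e-03  1.03891795e-03]
 [-6.65730439e-04  2.94131037e-01 -9.55764872e-01 -1.42340806e-01]
 [ 0.00000000e+00  0.00000000e+00  0.00000000e+00  1.00000000e+00]] 343.12565516112704
```

View pics/top0.png

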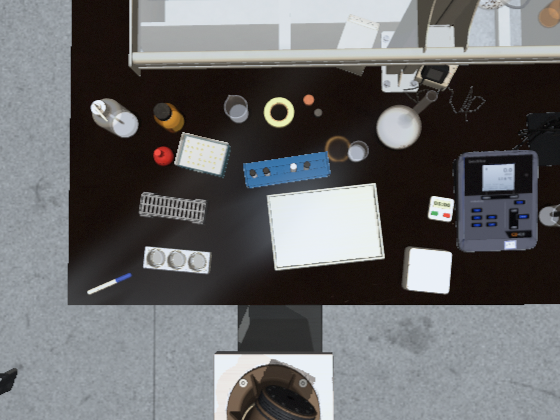

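View pics/side0.png

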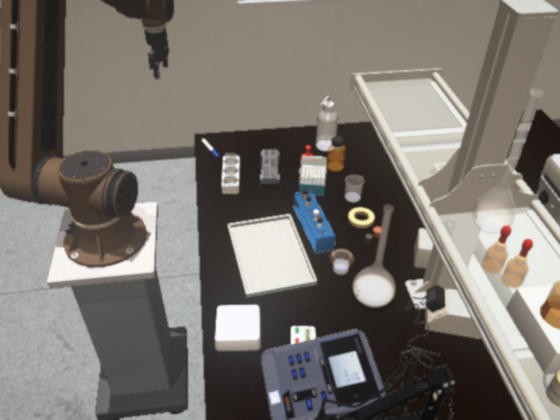

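Top view: the rack (with beakers) is at about (178,260) and the cover at (173,208). The tray is at (326,226), the bulb at (163,156), the timer at (441,208) and the glass beaker at (357,150) or (236,108). Next I'll measure rough positions.

Run:
```python
from h import *
im=snap("top"); c=im["color"]; g=cv2.cvtColor(c,cv2.COLOR_BGR2GRAY)
def box(x0,y0,x1,y1,th,z,name,k=7):
    m=np.zeros_like(g); m[y0:y1,x0:x1]=(g[y0:y1,x0:x1]>th)*255
    m=cv2.morphologyEx(m,cv2.MORPH_CLOSE,np.ones((k,k)))
    cs,_=cv2.findContours(m,0,2); ct=max(cs,key=cv2.contourArea)
    P=np.array([onz(im,u+0.,v+0.,z)[:2] for u,v in ct[:,0]],np.float32)
    r=cv2.minAreaRect(P); b=cv2.boxPoints(r); 
    e=[b[1]-b[0],b[2]-b[1]]; L=max(e,key=np.linalg.norm)
    print(name,"c",np.round(r[0],4),"size",np.round(r[1],3),"long dir deg",round(np.degrees(np.arctan2(L[1],L[0]))%180,1))
box(135,238,220,282,110,.034,"rack")
box(130,185,215,230,75,.046,"cover")
box(255,175,395,280,110,.021,"tray")
for n,p,z in [("bulb",(163,156),.05),("beakA",(357,150),.03),("beakB",(236,108),.03),("timer",(441,208),.016),("bluerack_cornerL",(243,163),.03),("blue low",(248,187),.03),("box white",(203,155),.03),("pen",(110,284),0)]: print(n,np.round(onz(im,*p,z),3))
w=cv2.resize(c[130:300,60:420],None,fx=2.2,fy=2.2,interpolation=3); cv2.imwrite("pics/c1.png",w)
```

```text
rack c [0.4037 0.2496] size [0.176 0.058] long dir deg 84.5
cover c [0.5413 0.2593] size [0.173 0.065] long dir deg 81.9
tray c [ 0.4898 -0.1433] size [0.202 0.294] long dir deg 96.0
bulb [0.676 0.282 0.05 ]
beakA [ 0.691 -0.229  0.03 ]
beakB [0.807 0.091 0.03 ]
timer [ 0.536 -0.451  0.016]
bluerack_cornerL [0.659 0.073 0.03 ]
blue low [0.595 0.06  0.03 ]
box white [0.681 0.18  0.03 ]
pen [0.336 0.439 0.   ]
```

View pics/c1.png

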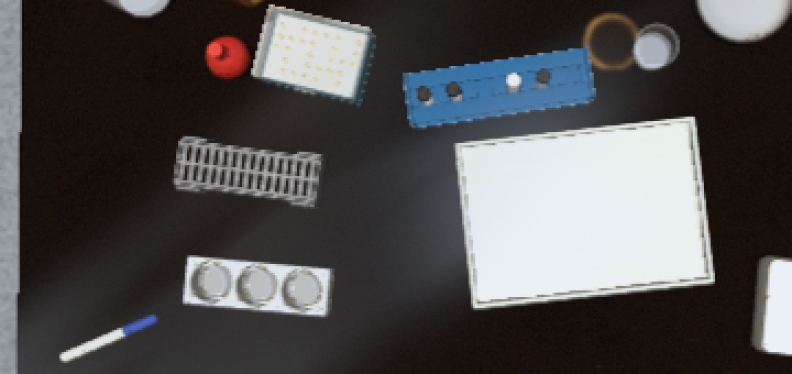

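Crop: the area around the rack and cover is free apart from the pen on the left. I'll move the camera over both.

```bash
cat >> h.py <<'E'
def down(yaw_y):  # tool down, tool y heading yaw_y (deg)
    a=np.radians(yaw_y); y=np.array([np.cos(a),np.sin(a),0]); z=np.array([0,0,-1.]); return np.c_[np.cross(y,z),y,z]
def inc(p,Rt,ref=None):
    s=bot.state(); R0=q2m(s["tool_rot"]); p0=np.array(s["ee_pos"])
    if ref is not None: p0,R0=ref
    print("xyz",np.round(R0.T@(np.array(p)-p0),4),"rot",np.round(R.from_matrix(R0.T@Rt).as_rotvec()/np.radians(45),4))
E
python3 - <<'E'
from h import *
inc([.475,.255,.22],down(-8))
E
```

```text
xyz [-0.3755 -0.238   0.0111] rot [-7.0000e-04  5.0000e-04  1.7859e+00]
```

Emit:
servo_tool --increments '[{"xyz": [-0.047, -0.03, 0], "rotation": [0, 0, 0.125], "grip": 85}, {"xyz": [-0.094, -0.06, 0.003], "rotation": [0, 0, 0.25], "grip": 85}, {"xyz": [-0.141, -0.09, 0.004], "rotation": [0, 0, 0.375], "grip": 85}, {"xyz": [-0.188, -0.12, 0.005], "rotation": [0, 0, 0.5], "grip": 85}, {"xyz": [-0.235, -0.15, 0.006], "rotation": [0, 0, 0.65], "grip": 85}, {"xyz": [-0.282, -0.18, 0.008], "rotation": [0, 0, 0.8], "grip": 85}, {"xyz": [-0.329, -0.21, 0.01], "rotation": [0, 0, 0.9], "grip": 85}, {"xyz": [-0.376, -0.238, 0.011], "rotation": [0, 0, 1], "grip": 85}]'

```text
time_s: 1.2
ee_pos: [0.4765, 0.2533, 0.2203]
tool_rot: [-0.0, 0.521, 0.854, 0.0]
wrist_force: [0.1, 0.5, 0.1]
finger_gap: 0.0847
grasp_force: 0.0
```

Emit:
servo_tool --increments '[{"xyz": [0, 0, 0], "rotation": [0, 0, 0.2], "grip": 85}, {"xyz": [0, 0, 0], "rotation": [0, 0, 0.4], "grip": 85}, {"xyz": [0, 0, 0], "rotation": [0, 0, 0.6], "grip": 85}, {"xyz": [0, 0, 0], "rotation": [0, 0, 0.786], "grip": 85}, {"xyz": [0, 0, 0], "rotation": [0, 0, 0.786], "grip": 85}]'

```text
time_s: 1.82
ee_pos: [0.4755, 0.2549, 0.2202]
tool_rot: [-0.0, 0.754, 0.656, -0.0]
wrist_force: [-0.5, 0.3, 0.6]
finger_gap: 0.0854
grasp_force: 0.0
```

Run:
```python
from h import *
s=bot.state(); print(s["time_s"],np.round(s["ee_pos"],4),np.round(s["qpos"],3),np.round(q2m(s["tool_rot"]),3))
im=snap("wrist"); cv2.imwrite("pics/w1.png",im["color"]); np.save("pics/w1.npy",im["T"])
print(im["fx"],im["cx"],im["cy"])
```

```text
1.825 [0.4755 0.2549 0.2202] [0.37  0.382 1.782 0.    0.977 0.508] [[ 0.138  0.99  -0.   ]
 [ 0.99  -0.138 -0.   ]
 [-0.    -0.    -1.   ]]
343.12565516112704 283.1959669826377 204.24856036796382
```

View pics/w1.png

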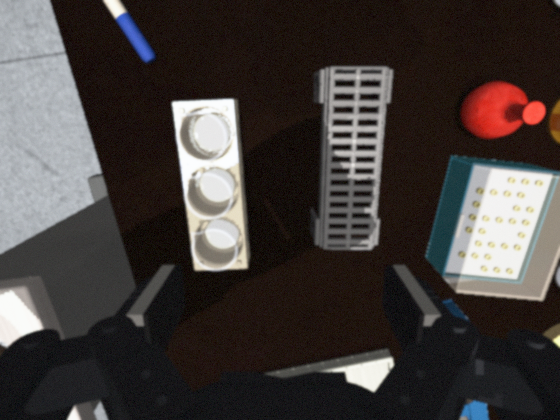

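Wrist view: the rack spans about (173..248, 98..270), the cover (315..392, 66..250), and the bulb is at (495,110). I'll enlarge it to read the corners.

Run:
```python
from h import *
c=cv2.imread("pics/w1.png"); w=cv2.resize(c[58:282,162:402],None,fx=2.6,fy=2.6,interpolation=cv2.INTER_CUBIC)
for k in range(0,240,20):
    cv2.putText(w,str(162+k),(int(k*2.6),8),0,.3,(0,255,255),1); w[10:14,int((k+.5)*2.6)]=(0,255,255)
for k in range(0,224,20):
    cv2.putText(w,str(58+k),(300,int(k*2.6)+4),0,.3,(0,255,255),1)
    w[int((k+.5)*2.6),322:330]=(0,255,255)
cv2.imwrite("pics/w1c.png",w)
```

```text
(no output)
```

View pics/w1c.png

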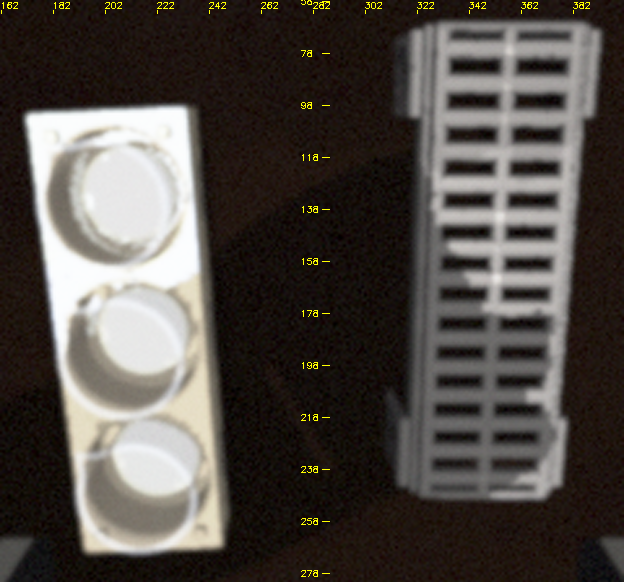

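Run:
```python
from h import *
im=snap("wrist"); 
f=lambda a,b,z: onz(im,162+a/2.6-.3,58+b/2.6-.3,z)[:2]
TL,TR,BR,BL=[f(*p,.034) for p in [(26,114),(190,106),(218,547),(84,552)]]
print("rack c",np.round((TL+TR+BL+BR)/4,4),"len",np.linalg.norm(TL-BL),np.linalg.norm(TR-BR),"wid",np.linalg.norm(TL-TR),np.linalg.norm(BL-BR))
d=(TL+TR-BL-BR); print("rack dir",np.degrees(np.arctan2(d[1],d[0])), "left edge",np.degrees(np.arctan2(*(TL-BL)[::-1])))
a,b=f(509,22,.046),f(486,495,.046); print("cover c",np.round((a+b)/2,4),np.linalg.norm(a-b),"dir",np.degrees(np.arctan2(*(a-b)[::-1])))
print("crown w",np.linalg.norm(f(437,24,.046)-f(578,24,.046)))
```

```text
rack c [0.4035 0.2537] len 0.1721483214761914 0.17242034946453494 wid 0.058087894352129604 0.05505804182386628
rack dir 84.18806524859147 left edge 84.69182275922844
cover c [0.5413 0.2641] 0.17018431546337492 dir 82.92625878504906
crown w 0.04657481733542399
```

Run:
```python
from h import *
inc([.5413,.2641,.02],down(-7.1))
```

```text
xyz [0.018  0.064  0.2002] rot [-0.0002 -0.     -0.0158]
```

Emit:
servo_tool --increments '[{"xyz": [0.01, 0.035, 0.03], "rotation": [0, 0, -0.016], "grip": 85}, {"xyz": [0.018, 0.064, 0.07], "rotation": [0, 0, -0.016], "grip": 85}, {"xyz": [0.018, 0.064, 0.12], "rotation": [0, 0, -0.016], "grip": 85}, {"xyz": [0.018, 0.064, 0.16], "rotation": [0, 0, -0.016], "grip": 85}, {"xyz": [0.018, 0.064, 0.185], "rotation": [0, 0, -0.016], "grip": 85}, {"xyz": [0.018, 0.064, 0.2], "rotation": [0, 0, -0.016], "grip": 85}, {"xyz": [0.018, 0.064, 0.2], "rotation": [0, 0, -0.016], "grip": 50}, {"xyz": [0.018, 0.064, 0.2], "rotation": [0, 0, -0.016], "grip": 50}, {"xyz": [0.018, 0.064, 0.2], "rotation": [0, 0, -0.016], "grip": 50}, {"xyz": [0.018, 0.064, 0.2], "rotation": [0, 0, -0.016], "grip": 50}]'

```text
time_s: 3.18
ee_pos: [0.5421, 0.2641, 0.0216]
tool_rot: [0.0, 0.751, 0.661, 0.001]
wrist_force: [0.1, -0.3, 6.8]
finger_gap: 0.0549
grasp_force: 63.9
```

Run:
```python
from h import *
inc([.4035,.2537,.095],down(-5.6))
```

```text
xyz [-0.0278 -0.136  -0.0738] rot [ 0.0027 -0.0014 -0.0371]
```

Emit:
servo_tool --increments '[{"xyz": [0, 0, -0.03], "rotation": [0, 0, 0], "grip": 50}, {"xyz": [0, 0, -0.074], "rotation": [0, 0, 0], "grip": 50}, {"xyz": [-0.005, -0.025, -0.074], "rotation": [0, 0, -0.02], "grip": 50}, {"xyz": [-0.012, -0.06, -0.074], "rotation": [0, 0, -0.037], "grip": 50}, {"xyz": [-0.02, -0.1, -0.074], "rotation": [0, 0, -0.037], "grip": 50}, {"xyz": [-0.028, -0.125, -0.074], "rotation": [0, 0, -0.037], "grip": 50}, {"xyz": [-0.028, -0.136, -0.074], "rotation": [0, 0, -0.037], "grip": 50}, {"xyz": [-0.028, -0.136, -0.074], "rotation": [0, 0, -0.037], "grip": 50}]'

```text
time_s: 4.18
ee_pos: [0.4033, 0.2537, 0.0947]
tool_rot: [0.0, 0.741, 0.672, 0.0]
wrist_force: [0.2, -0.7, -1.2]
finger_gap: 0.0544
grasp_force: 63.9
```

Run:
```python
from h import *
s=bot.state(); print(np.round(s["ee_pos"],4),s["wrist_force"],s["finger_gap"],np.round(q2m(s["tool_rot"]),3))
im=snap("wrist"); w=cv2.convertScaleAbs(im["color"],alpha=1.2,beta=15)
w=cv2.resize(w[0:300,100:460],None,fx=2.2,fy=2,interpolation=cv2.INTER_CUBIC); w=w[:600]
for k in range(0,360,20):
    cv2.putText(w,str(100+k),(int(k*2.2),8),0,.3,(0,255,255),1); w[10:14,int((k+.5)*2.2)]=(0,255,255)
for k in range(0,300,20):
    cv2.putText(w,str(k),(0,int(k*2)+4),0,.3,(0,255,255),1); w[int((k+.5)*2),22:30]=(0,255,255)
cv2.imwrite("pics/w2.png",w)
```

```text
[0.4033 0.2537 0.0947] [ 0.19537839 -0.67304927 -1.21900546] 0.05439271257399937 [[ 0.097  0.995  0.001]
 [ 0.995 -0.097  0.   ]
 [ 0.001  0.001 -1.   ]]
```

View pics/w2.png

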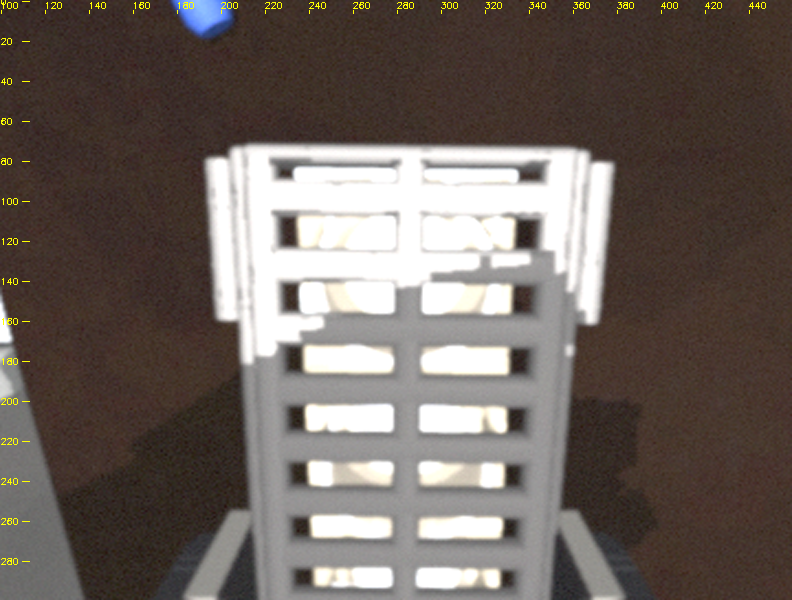

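Through the slots, the rack's side edges show at columns 296 and 520 in the top row and at 314 and 500 in the lowest row. The cover's rib is at about 409 and 405.5, so the two are nearly aligned already. Next I'll compute the offsets.

Run:
```python
from h import *
im=snap("wrist"); s=bot.state(); R0=q2m(s["tool_rot"]); p0=np.array(s["ee_pos"])
f=lambda a,b,z: np.round((R0.T@(onz(im,100+a/2.2-.3,b/2-.3,z)-p0))[:2],4)
for nm,z,pts in [("rackL/R top",.034,[(296,176),(520,176),(317,528),(502,528),(314,578),(500,578)]),("rack end",.034,[(345,168),(470,168)]),("rib",.119,[(409,150),(405.5,578)]),("crown end edge",.119,[(409,150),(409,146)]),("cover tabs",.113,[(208,190),(612,190)]),("fingers",.095,[(240,512),(570,512)])]:
    print(nm,[f(*p,z).tolist() for p in pts])
```

```text
rackL/R top [[0.0824, -0.0283], [0.0825, 0.0288], [-0.0266, -0.0264], [-0.0265, 0.0285], [-0.0451, -0.0279], [-0.045, 0.0287]]
rack end [[0.0845, -0.0158], [0.0846, 0.016]]
rib [[0.084, 0.0], [0.0059, -0.0003]]
crown end edge [[0.084, 0.0], [0.0846, 0.0]]
cover tabs [[0.0779, -0.0313], [0.078, 0.0318]]
fingers [[0.0084, -0.0344], [0.0086, 0.0337]]
```

Emit:
servo_tool --increments '[{"xyz": [0, 0, 0.015], "rotation": [0, 0, 0], "grip": 50}, {"xyz": [0, 0, 0.03], "rotation": [0, 0, 0], "grip": 50}, {"xyz": [0, 0, 0.04], "rotation": [0, 0, 0], "grip": 50}, {"xyz": [0, 0, 0.048], "rotation": [0, 0, 0], "grip": 50}, {"xyz": [0, 0, 0.053], "rotation": [0, 0, 0], "grip": 50}, {"xyz": [0, 0, 0.056], "rotation": [0, 0, 0], "grip": 50}, {"xyz": [0, 0, 0.058], "rotation": [0, 0, 0], "grip": 50}, {"xyz": [0, 0, 0.059], "rotation": [0, 0, 0], "grip": 50}, {"xyz": [0, 0, 0.059], "rotation": [0, 0, 0], "grip": 50}]'

```text
time_s: 5.4
ee_pos: [0.4032, 0.2534, 0.0358]
tool_rot: [0.0, 0.741, 0.672, 0.0]
wrist_force: [0.1, -0.7, 5.8]
finger_gap: 0.0543
grasp_force: 64.4
```

Emit:
servo_tool --increments '[{"xyz": [0, 0, 0], "rotation": [0, 0, 0], "grip": 70}, {"xyz": [0, 0, 0], "rotation": [0, 0, 0], "grip": 85}, {"xyz": [0, 0, 0], "rotation": [0, 0, 0], "grip": 85}, {"xyz": [0, 0, -0.02], "rotation": [0, 0, 0], "grip": 85}, {"xyz": [0, 0, -0.06], "rotation": [0, 0, 0], "grip": 85}, {"xyz": [0, 0, -0.11], "rotation": [0, 0, 0], "grip": 85}, {"xyz": [0, 0, -0.14], "rotation": [0, 0, 0], "grip": 85}, {"xyz": [0, 0, -0.14], "rotation": [0, 0, 0], "grip": 85}]'

```text
time_s: 6.4
ee_pos: [0.4036, 0.2536, 0.1772]
tool_rot: [0.001, 0.741, 0.672, 0.002]
wrist_force: [-0.3, 0.1, -0.2]
finger_gap: 0.085
grasp_force: 0.0
```

```bash
cat >> h.py <<'E'
HP=-0.0187
def tilt(h,el): # tool points along heading h (deg), el below horizontal; tool y = closing, horizontal, heading -5.6-like (near +x)
    a,e=np.radians([h,el]); z=np.array([np.cos(a)*np.cos(e),np.sin(a)*np.cos(e),-np.sin(e)]); y=np.array([-np.sin(a),np.cos(a),0])
    if y[0]<0: y=-y
    return np.c_[np.cross(y,z),y,z]
def tcp(g,Rt,back=0): return np.array(g)+Rt[:,2]*(-HP-back)   # TCP for grasp point g
E
python3 - <<'E'
from h import *
s=bot.state(); print(s["time_s"],np.round(s["ee_pos"],4),np.round(s["qpos"],3),s["wrist_force"])
im=snap("wrist"); w=cv2.resize(im["color"][0:300,130:430],None,fx=2,fy=2,interpolation=cv2.INTER_CUBIC); cv2.imwrite("pics/w3.png",w)
c=np.array([.4035,.2537,0]); d=np.array([np.cos(np.radians(84.4)),np.sin(np.radians(84.4)),0])
g=c+.070*d+[0,0,.026]; Rt=tilt(264.4,50)
print(g,Rt.round(2)); inc(tcp(g,Rt,.07),Rt)
E
```

```text
6.4 [0.4036 0.2536 0.1772] [0.422 0.354 1.978 0.    0.805 0.52 ] [-0.32294517  0.07413498 -0.16919755]
[0.4103308  0.32336592 0.026     ] [[ 0.07  1.   -0.06]
 [ 0.76 -0.1  -0.64]
 [-0.64  0.   -0.77]]
xyz [0.1032 0.0002 0.1107] rot [ 0.0017 -0.8901 -0.001 ]
```

View pics/w3.png

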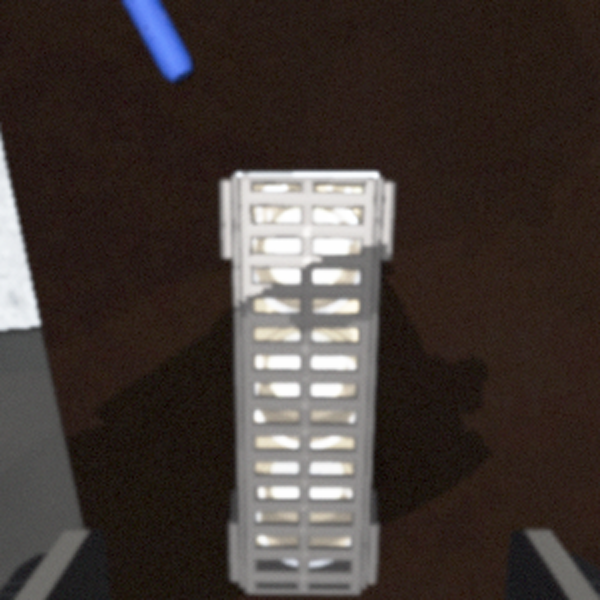

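The cover sits flush on the rack, spanning rows 172–592 in the crop. I'll move to the tilted pre-grasp at the left tabs.

Emit:
servo_tool --increments '[{"xyz": [0.03, 0, 0.01], "rotation": [0, -0.18, 0], "grip": 85}, {"xyz": [0.06, 0, 0.03], "rotation": [0, -0.36, 0], "grip": 85}, {"xyz": [0.09, 0, 0.05], "rotation": [0, -0.54, 0], "grip": 85}, {"xyz": [0.103, 0, 0.08], "rotation": [0, -0.72, 0], "grip": 85}, {"xyz": [0.103, 0, 0.11], "rotation": [0, -0.89, 0], "grip": 85}, {"xyz": [0.103, 0, 0.111], "rotation": [0, -0.89, 0], "grip": 85}, {"xyz": [0.103, 0, 0.111], "rotation": [0, -0.89, 0], "grip": 85}]'

```text
time_s: 7.32
ee_pos: [0.413, 0.3555, 0.0644]
tool_rot: [0.229, 0.696, 0.631, -0.253]
wrist_force: [-0.7, 0.1, -0.5]
finger_gap: 0.0849
grasp_force: 0.0
```

Run:
```python
from h import *
s=bot.state(); print(np.round(s["qpos"],3))
c=np.array([.4035,.2537,0]); d=np.array([np.cos(np.radians(84.4)),np.sin(np.radians(84.4)),0])
g=c+.070*d+[0,0,.026]; Rt=tilt(264.4,50)
inc(tcp(g,Rt,.0),Rt); print(tcp(g,Rt))
```

```text
[ 0.781  0.822  1.595 -0.435  1.322  1.119]
xyz [-0.0001  0.0005  0.0688] rot [-0.0011 -0.0013  0.0001]
[0.40915784 0.31140316 0.01167497]
```

Emit:
servo_tool --increments '[{"xyz": [0, 0, 0.03], "rotation": [0, 0, 0], "grip": 85}, {"xyz": [0, 0, 0.055], "rotation": [0, 0, 0], "grip": 85}, {"xyz": [0, 0, 0.066], "rotation": [0, 0, 0], "grip": 85}, {"xyz": [0, 0, 0.069], "rotation": [0, 0, 0], "grip": 85}, {"xyz": [0, 0, 0.069], "rotation": [0, 0, 0], "grip": 74}, {"xyz": [0, 0, 0.069], "rotation": [0, 0, 0], "grip": 62}, {"xyz": [0, 0, 0.069], "rotation": [0, 0, 0], "grip": 50}, {"xyz": [0, 0, 0.069], "rotation": [0, 0, 0], "grip": 50}, {"xyz": [0, 0, 0.069], "rotation": [0, 0, 0], "grip": 50}]'

```text
time_s: 8.45
ee_pos: [0.4093, 0.3126, 0.0126]
tool_rot: [0.23, 0.696, 0.631, -0.253]
wrist_force: [0.6, 3.2, 7.4]
finger_gap: 0.0622
grasp_force: 64.0
```

```bash
cat >> h.py <<'E'
def rows(wps,ref=None):
    s=bot.state(); R0=q2m(s["tool_rot"]); p0=np.array(s["ee_pos"])
    if ref: p0,R0=ref
    for p,Rt in wps: print(np.round(R0.T@(np.array(p)-p0),3).tolist(),np.round(R.from_matrix(R0.T@Rt).as_rotvec()/np.radians(45),3).tolist())
E
python3 - <<'E'
from h import *
s=bot.state(); R0=q2m(s["tool_rot"]);p0=np.array(s["ee_pos"]); g0=p0+R0[:,2]*HP; print("g0",g0)
W=[]; 
for k,(a,g) in enumerate([(50,[0,0,.012]),(50,[0,0,.035]),(54,[0,0,.065]),(60,[0,-.01,.095]),(67,[.005,-.025,.12]),(75,[.01,-.045,.14]),(83,[.015,-.065,.155]),(90,[.02,-.085,.165]),(94,[.02,-.095,.17]),(94,[.02,-.095,.17])]):
    Rt=tilt(264.4,a) if a<90 else tilt(84.4,180-a-1e-6); G=g0+g; W.append((tcp(G,Rt),Rt))
rows(W)
E
```

```text
g0 [0.41046726 0.32452681 0.02695357]
[-0.008, -0.0, -0.009] [0.002, -0.001, -0.001]
[-0.022, 0.0, -0.027] [0.002, -0.001, -0.001]
[-0.04, 0.0, -0.05] [0.002, 0.088, -0.001]
[-0.065, 0.001, -0.067] [0.002, 0.221, -0.001]
[-0.09, 0.008, -0.077] [0.002, 0.377, -0.001]
[-0.116, 0.015, -0.081] [0.002, 0.555, -0.0]
[-0.138, 0.021, -0.081] [0.002, 0.733, -0.0]
[-0.157, 0.028, -0.078] [0.002, 0.888, -0.0]
[-0.167, 0.029, -0.076] [0.002, 0.977, 0.0]
[-0.167, 0.029, -0.076] [0.002, 0.977, 0.0]
```

Emit:
servo_tool --increments '[{"xyz": [-0.008, 0, -0.009], "rotation": [0, 0, 0], "grip": 50}, {"xyz": [-0.022, 0, -0.027], "rotation": [0, 0, 0], "grip": 50}, {"xyz": [-0.04, 0, -0.05], "rotation": [0, 0.088, 0], "grip": 50}, {"xyz": [-0.065, 0.001, -0.067], "rotation": [0, 0.22, 0], "grip": 50}, {"xyz": [-0.09, 0.008, -0.077], "rotation": [0, 0.377, 0], "grip": 50}, {"xyz": [-0.116, 0.015, -0.081], "rotation": [0, 0.555, 0], "grip": 50}, {"xyz": [-0.138, 0.021, -0.081], "rotation": [0, 0.733, 0], "grip": 50}, {"xyz": [-0.157, 0.028, -0.078], "rotation": [0, 0.888, 0], "grip": 50}, {"xyz": [-0.167, 0.029, -0.076], "rotation": [0, 0.977, 0], "grip": 50}, {"xyz": [-0.167, 0.029, -0.076], "rotation": [0, 0.977, 0], "grip": 50}]'

```text
time_s: 9.7
ee_pos: [0.4297, 0.2291, 0.1787]
tool_rot: [-0.023, 0.741, 0.671, 0.026]
wrist_force: [0.1, 0.8, -2.9]
finger_gap: 0.062
grasp_force: 66.1
```

Run:
```python
from h import *
s=bot.state(); R0=q2m(s["tool_rot"]);p0=np.array(s["ee_pos"]); g0=p0+R0[:,2]*HP; print("g0",g0,s["wrist_force"],s["finger_gap"],np.round(s["qpos"],2))
W=[]; S=np.array([.45,.10,.195])
for k in range(1,9):
    t=k/8; a=94+46*t; Rt=tilt(84.4,180-a); G=g0+(S-g0)*t; W.append((tcp(G,Rt),Rt))
rows(W)
im=snap("side"); cv2.imwrite("pics/s2.png",im["color"])
```

```text
g0 [0.42957891 0.22785205 0.19735867] [ 0.07776554  0.7557608  -2.91842088] 0.06197081399498857 [0.32 0.35 1.97 0.09 0.79 0.36]
[-0.014, 0.004, -0.001] [0.002, 0.129, -0.002]
[-0.028, 0.008, -0.002] [0.002, 0.256, -0.002]
[-0.041, 0.012, -0.003] [0.002, 0.384, -0.002]
[-0.055, 0.016, -0.005] [0.002, 0.512, -0.002]
[-0.069, 0.021, -0.006] [0.002, 0.64, -0.002]
[-0.083, 0.025, -0.008] [0.002, 0.768, -0.002]
[-0.097, 0.029, -0.01] [0.003, 0.895, -0.002]
[-0.112, 0.033, -0.012] [0.003, 1.023, -0.002]
```

View pics/s2.png

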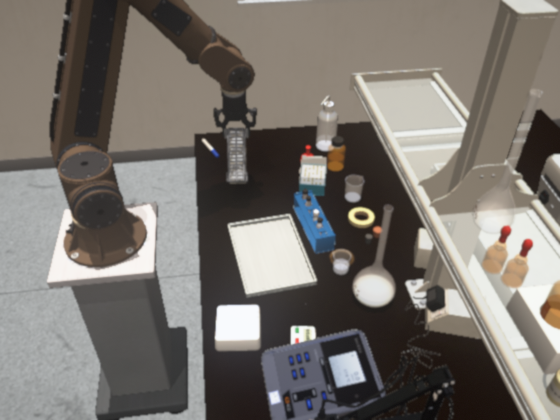

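The pair is held together at (236,155) and weighs about 2.9 N, as expected. Next I'll continue the pitch until it stands on end.

Emit:
servo_tool --increments '[{"xyz": [-0.014, 0.004, -0.001], "rotation": [0, 0.125, 0], "grip": 50}, {"xyz": [-0.028, 0.008, -0.002], "rotation": [0, 0.25, 0], "grip": 50}, {"xyz": [-0.041, 0.012, -0.003], "rotation": [0, 0.375, 0], "grip": 50}, {"xyz": [-0.055, 0.016, -0.005], "rotation": [0, 0.5, 0], "grip": 50}, {"xyz": [-0.069, 0.021, -0.006], "rotation": [0, 0.63, 0], "grip": 50}, {"xyz": [-0.083, 0.025, -0.008], "rotation": [0, 0.76, 0], "grip": 50}, {"xyz": [-0.097, 0.029, -0.01], "rotation": [0, 0.89, 0], "grip": 50}, {"xyz": [-0.112, 0.033, -0.012], "rotation": [0, 1, 0], "grip": 50}, {"xyz": [-0.112, 0.033, -0.012], "rotation": [0, 1, 0], "grip": 50}]'

```text
time_s: 10.88
ee_pos: [0.4519, 0.1145, 0.1807]
tool_rot: [-0.279, 0.675, 0.611, 0.306]
wrist_force: [0.4, -0.9, -2.4]
finger_gap: 0.0618
grasp_force: 66.3
```

Run:
```python
from h import *
s=bot.state(); R0=q2m(s["tool_rot"]);p0=np.array(s["ee_pos"]); g0=p0+R0[:,2]*HP; print("g0",g0,s["wrist_force"],s["finger_gap"],np.round(s["qpos"],2))
print("el",np.degrees(np.arcsin(-R0[2,2])))
Rt=tilt(84.4,40); W=[]
for z in [.185,.175,.167,.162,.159,.157,.156]: W.append((tcp([g0[0],g0[1],z],Rt),Rt))
rows(W)
# pair lean estimate from side view
im=snap("side"); c=im["color"]; u,v=proj(im,g0).astype(int); print(u,v)
cv2.imwrite("pics/s3.png",cv2.resize(c[max(0,v-90):v+110,max(0,u-120):u+120],None,fx=3,fy=3,interpolation=2))
```

```text
g0 [0.45058381 0.10043806 0.19303839] [ 0.37099364 -0.87954995 -2.38489076] 0.06176409480625233 [-0.33  0.46  2.14  0.99  1.08 -0.96]
el 41.08877034564808
[-0.006, 0.0, 0.005] [-0.002, 0.024, -0.003]
[-0.013, 0.0, 0.012] [-0.002, 0.024, -0.003]
[-0.019, 0.0, 0.017] [-0.002, 0.024, -0.003]
[-0.023, 0.0, 0.02] [-0.002, 0.024, -0.003]
[-0.025, 0.0, 0.022] [-0.002, 0.024, -0.003]
[-0.027, 0.0, 0.024] [-0.002, 0.024, -0.003]
[-0.028, 0.0, 0.024] [-0.002, 0.024, -0.003]
246 157
```

View pics/s3.png

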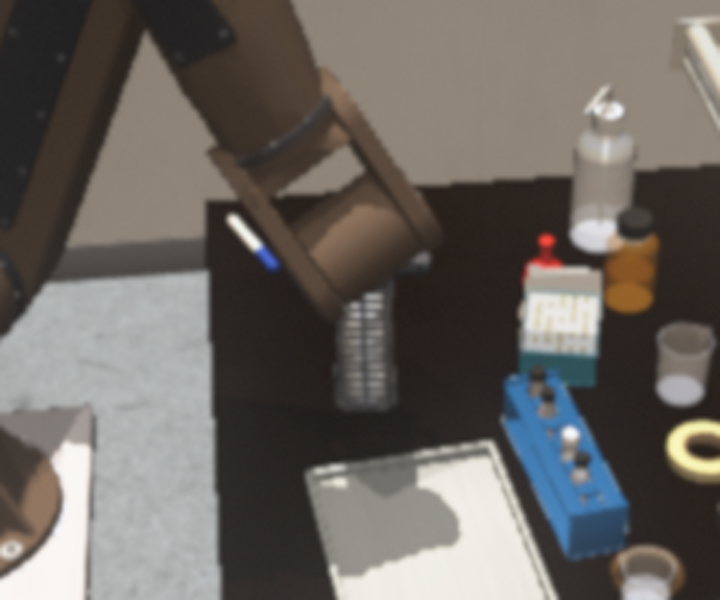

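Emit:
servo_tool --increments '[{"xyz": [-0.006, 0, 0.005], "rotation": [0, 0.024, 0], "grip": 50}, {"xyz": [-0.013, 0, 0.012], "rotation": [0, 0.024, 0], "grip": 50}, {"xyz": [-0.018, 0, 0.016], "rotation": [0, 0.024, 0], "grip": 50}, {"xyz": [-0.022, 0, 0.019], "rotation": [0, 0.024, 0], "grip": 50}, {"xyz": [-0.0245, 0, 0.021], "rotation": [0, 0.024, 0], "grip": 50}, {"xyz": [-0.0255, 0, 0.022], "rotation": [0, 0.024, 0], "grip": 50}, {"xyz": [-0.0255, 0, 0.022], "rotation": [0, 0.024, 0], "grip": 50}]'

```text
time_s: 11.8
ee_pos: [0.4517, 0.115, 0.1484]
tool_rot: [-0.284, 0.671, 0.609, 0.314]
wrist_force: [-2.1, -0.9, 5.6]
finger_gap: 0.0624
grasp_force: 67.0
```

Run:
```python
from h import *
s=bot.state(); R0=q2m(s["tool_rot"]);p0=np.array(s["ee_pos"]); g0=p0+R0[:,2]*HP; print("g0",g0,s["wrist_force"],s["torque"],np.degrees(np.arcsin(-R0[2,2])))
```

```text
g0 [0.45024889 0.10071741 0.16041518] [-2.07075971 -0.90305487  5.55375364] [-0.0117422  0.1882531  0.1586592] 39.92726312393499
```

Emit:
servo_tool --increments '[{"xyz": [-0.0255, 0, 0.022], "rotation": [0, 0.024, 0], "grip": 64}, {"xyz": [-0.0255, 0, 0.022], "rotation": [0, 0.024, 0], "grip": 70}, {"xyz": [-0.0255, 0, 0.022], "rotation": [0, 0.024, 0], "grip": 85}, {"xyz": [-0.0255, 0, 0.022], "rotation": [0, 0.024, 0], "grip": 85}, {"xyz": [-0.0255, 0, 0.012], "rotation": [0, 0.024, 0], "grip": 85}, {"xyz": [-0.0255, 0, -0.018], "rotation": [0, 0.024, 0], "grip": 85}, {"xyz": [-0.0255, 0, -0.058], "rotation": [0, 0.024, 0], "grip": 85}]'

```text
time_s: 12.68
ee_pos: [0.4452, 0.0535, 0.1665]
tool_rot: [-0.29, 0.668, 0.606, 0.319]
wrist_force: [-0.1, -0.2, 0.1]
finger_gap: 0.0849
grasp_force: 0.0
```

Run:
```python
from h import *
s=bot.state(); R0=q2m(s["tool_rot"]);p0=np.array(s["ee_pos"]); g0=p0+R0[:,2]*HP; print("g0",g0,p0,s["wrist_force"])
W=[]
for G,a in [((.45,.05,.25),50),((.45,.07,.28),60),((.45,.09,.29),70),((.45,.10,.29),80),((.45,.11,.29),85)]:
    Rt=tilt(84.4,a); W.append((tcp(G,Rt),Rt))
rows(W); print("from there")
ref=W[-1]; W=[]
for G,el in [((.45,.125,.29),85),((.45,.14,.29),76),((.45,.155,.28),67),((.45,.165,.26),58),((.45,.17,.235),50),((.45,.17,.22),45),((.45,.167,.22),40)]:
    Rt=tilt(264.4,el); W.append((tcp(G,Rt),Rt))
rows(W,ref)
```

```text
g0 [0.44384113 0.03903265 0.17829173] [0.4452448  0.05350797 0.16653652] [-0.05413051 -0.1713825   0.06162685]
[0.059, 0.005, -0.036] [-0.001, -0.246, -0.0]
[0.092, 0.003, -0.041] [-0.001, -0.468, -0.0]
[0.109, 0.001, -0.033] [-0.001, -0.69, 0.0]
[0.113, 0.0, -0.027] [-0.001, -0.912, 0.0]
[0.118, -0.001, -0.021] [-0.001, -1.023, 0.0]
from there
[0.012, -0.001, 0.001] [0.0, -0.222, 0.0]
[0.024, -0.003, 0.002] [0.0, -0.422, 0.0]
[0.035, -0.004, 0.012] [0.0, -0.622, 0.0]
[0.041, -0.005, 0.031] [0.0, -0.822, 0.0]
[0.041, -0.006, 0.055] [0.0, -1.0, 0.0]
[0.039, -0.006, 0.068] [0.0, -1.111, 0.0]
[0.035, -0.006, 0.067] [0.0, -1.222, 0.0]
```

Emit:
servo_tool --increments '[{"xyz": [0.03, 0.003, -0.03], "rotation": [0, -0.12, 0], "grip": 85}, {"xyz": [0.059, 0.005, -0.036], "rotation": [0, -0.246, 0], "grip": 85}, {"xyz": [0.092, 0.003, -0.041], "rotation": [0, -0.468, 0], "grip": 85}, {"xyz": [0.109, 0.001, -0.033], "rotation": [0, -0.69, 0], "grip": 85}, {"xyz": [0.113, 0, -0.027], "rotation": [0, -0.9, 0], "grip": 85}, {"xyz": [0.118, 0, -0.021], "rotation": [0, -1, 0], "grip": 85}, {"xyz": [0.118, 0, -0.021], "rotation": [0, -1, 0], "grip": 85}]'

```text
time_s: 13.55
ee_pos: [0.4511, 0.1125, 0.2714]
tool_rot: [-0.035, 0.739, 0.671, 0.04]
wrist_force: [0.6, -0.7, -0.8]
finger_gap: 0.0848
grasp_force: 0.0
```

Run:
```python
from h import *
s=bot.state(); R0=q2m(s["tool_rot"]);p0=np.array(s["ee_pos"]); g0=p0+R0[:,2]*HP; print("g0",g0,np.round(s["qpos"],2))
im=snap("wrist"); w=im["color"]; print("expected pair end centre px",proj(im,[.45,.10,.172]))
w=cv2.resize(w,(784,588),interpolation=cv2.INTER_CUBIC)
for k in range(0,560,40): cv2.putText(w,str(k),(int(k*1.4),8),0,.3,(0,255,255),1); w[10:14,int((k+.5)*1.4)]=(0,255,255)
for k in range(0,420,40): cv2.putText(w,str(k),(0,int(k*1.4)+4),0,.3,(0,255,255),1); w[int((k+.5)*1.4),22:30]=(0,255,255)
cv2.imwrite("pics/w4.png",w)
```

```text
g0 [0.45085764 0.11056425 0.28998256] [0.04 0.2  1.9  0.12 1.02 0.08]
expected pair end centre px [283.981886   236.80877553]
```

View pics/w4.png

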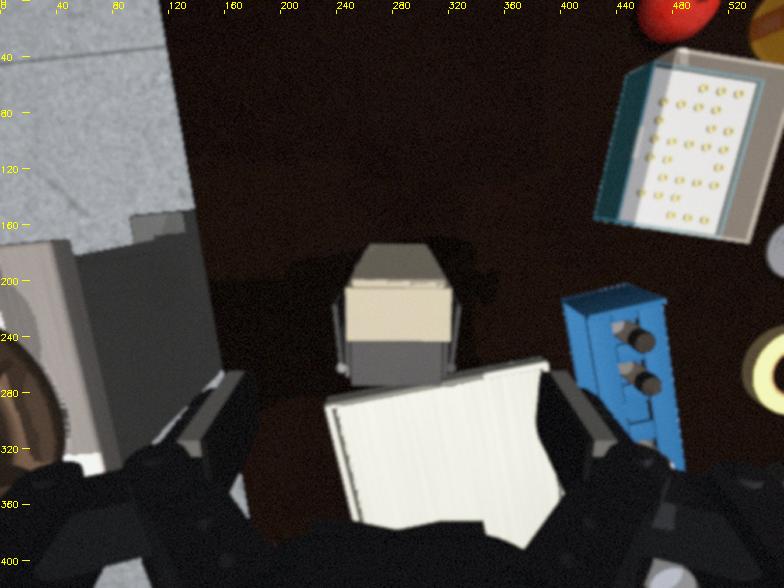

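The pair stands intact on end. The rack's end face spans columns 246–323 and rows 205–244, with the cover end below it in rows 244–275.

Run:
```python
from h import *
im=snap("wrist"); f=lambda a,b: onz(im,a/1.4-.3,b/1.4-.3,.172)
for n,p in dict(mouthL=(347,341),mouthR=(450,341),rbL=(345,287),rbR=(453,287),crL=(350,385),crR=(441,385)).items(): print(n,f(*p).round(4))
m=(f(347,341)+f(450,341))/2; print("mouth mid",m.round(4))
# grasp point: 8 mm from mouth towards rack(+y), 16 below the top
g=m+np.array([.098,.995,0])*.008; g[2]=.156
Rt=tilt(264.4,40); s=bot.state(); p0=np.array(s["ee_pos"]);R0=q2m(s["tool_rot"])
W=[]
for dy,dz,el in [(0.012,.12,85),(.03,.13,76),(.05,.125,67),(.07,.105,58),(.07,.08,52),(.07,.065,47)]:
    Rt=tilt(264.4,el); W.append((tcp(g+[0.1*dy,dy,dz],Rt),Rt))
rows(W); ref=W[-1]; W=[]; Rt=tilt(264.4,40)
for b in [.07,.07,.045,.02,.005,0]: W.append((tcp(g,Rt,b),Rt))
rows(W,ref); print(g)
```

```text
mouthL [0.422  0.0973 0.172 ]
mouthR [0.4773 0.092  0.172 ]
rbL [0.4244 0.1268 0.172 ]
rbR [0.4811 0.1214 0.172 ]
crL [0.4207 0.0721 0.172 ]
crR [0.4705 0.0673 0.172 ]
mouth mid [0.4496 0.0946 0.172 ]
[0.0, 0.0, 0.014] [0.0, -0.248, -0.0]
[0.016, 0.0, 0.005] [0.0, -0.448, -0.001]
[0.033, 0.0, 0.011] [0.0, -0.648, -0.001]
[0.048, 0.0, 0.031] [0.0, -0.848, -0.001]
[0.044, 0.0, 0.055] [0.0, -0.981, -0.001]
[0.042, 0.0, 0.068] [0.0, -1.092, -0.001]
[-0.001, -0.0, 0.026] [0.0, -0.156, 0.0]
[-0.001, -0.0, 0.026] [0.0, -0.156, 0.0]
[-0.004, -0.0, 0.051] [0.0, -0.156, 0.0]
[-0.007, -0.0, 0.076] [0.0, -0.156, 0.0]
[-0.009, -0.0, 0.09] [0.0, -0.156, 0.0]
[-0.009, -0.0, 0.095] [0.0, -0.156, 0.0]
[0.45042698 0.10258217 0.156     ]
```

Emit:
servo_tool --increments '[{"xyz": [0, 0, 0.007], "rotation": [0, -0.2, 0], "grip": 85}, {"xyz": [0.016, 0, 0.005], "rotation": [0, -0.42, 0], "grip": 85}, {"xyz": [0.033, 0, 0.011], "rotation": [0, -0.648, 0], "grip": 85}, {"xyz": [0.048, 0, 0.031], "rotation": [0, -0.848, 0], "grip": 85}, {"xyz": [0.046, 0, 0.045], "rotation": [0, -0.98, 0], "grip": 85}, {"xyz": [0.044, 0, 0.055], "rotation": [0, -0.98, 0], "grip": 85}, {"xyz": [0.044, 0, 0.055], "rotation": [0, -0.98, 0], "grip": 85}]'

```text
time_s: 14.52
ee_pos: [0.4561, 0.1601, 0.2202]
tool_rot: [0.217, 0.701, 0.635, -0.241]
wrist_force: [-0.2, -0.8, 1.1]
finger_gap: 0.0849
grasp_force: 0.0
```

Run:
```python
from h import *
s=bot.state(); print(np.round(s["qpos"],2))
g=np.array([.4504,.1026,.156]); W=[]; Rt=tilt(264.4,40)
for b in [.07,.04,.015,0]: W.append((tcp(g,Rt,b),Rt))
rows(W)
```

```text
[ 0.47  0.49  1.77 -0.56  1.33  0.84]
[0.005, -0.0, 0.036] [-0.004, -0.269, -0.001]
[-0.002, 0.0, 0.065] [-0.004, -0.269, -0.001]
[-0.007, 0.0, 0.09] [-0.004, -0.269, -0.001]
[-0.01, 0.0, 0.104] [-0.004, -0.269, -0.001]
```

Emit:
servo_tool --increments '[{"xyz": [0.003, 0, 0.018], "rotation": [0, -0.13, 0], "grip": 85}, {"xyz": [0.005, 0, 0.036], "rotation": [0, -0.27, 0], "grip": 85}, {"xyz": [-0.002, 0, 0.065], "rotation": [0, -0.27, 0], "grip": 85}, {"xyz": [-0.007, 0, 0.09], "rotation": [0, -0.27, 0], "grip": 85}, {"xyz": [-0.01, 0, 0.104], "rotation": [0, -0.27, 0], "grip": 85}, {"xyz": [-0.01, 0, 0.104], "rotation": [0, -0.27, 0], "grip": 74}, {"xyz": [-0.01, 0, 0.104], "rotation": [0, -0.27, 0], "grip": 64}, {"xyz": [-0.01, 0, 0.104], "rotation": [0, -0.27, 0], "grip": 50}, {"xyz": [-0.01, 0, 0.104], "rotation": [0, -0.27, 0], "grip": 50}, {"xyz": [-0.01, 0, 0.104], "rotation": [0, -0.27, 0], "grip": 50}]'

```text
time_s: 15.78
ee_pos: [0.4494, 0.0902, 0.146]
tool_rot: [0.285, 0.671, 0.608, -0.314]
wrist_force: [-1.8, 2.5, 9.3]
finger_gap: 0.0616
grasp_force: 63.8
```

Run:
```python
from h import *
s=bot.state(); R0=q2m(s["tool_rot"]);p0=np.array(s["ee_pos"]); g0=p0+R0[:,2]*HP; print("g0",g0)
W=[]
for dz,dy,a in [(.01,0,40),(.03,-.005,41),(.05,-.015,45),(.06,-.04,52),(.065,-.07,60),(.065,-.10,68),(.065,-.13,76),(.065,-.15,83),(.065,-.16,84)]:
    Rt=tilt(264.4,a); W.append((tcp(g0+[-dy*.15,dy,dz],Rt),Rt))
rows(W); ref=W[-1]; gA=g0+[.024,-.16,.065]; gB=np.array([.4973,-.2126,.13]); W=[]
for k in range(1,9):
    t=k/8; a=84+46*t; yw=11.6*t; Rt=tilt(264.4+yw,a) if a<90 else tilt(84.4+yw,180-a); W.append((tcp(gA+(gB-gA)*t,Rt),Rt))
rows(W,ref)
```

```text
g0 [0.45077525 0.10448121 0.15793022]
[-0.008, -0.0, -0.006] [0.001, 0.004, -0.001]
[-0.026, 0.001, -0.015] [0.001, 0.026, -0.001]
[-0.046, 0.004, -0.021] [0.001, 0.115, -0.001]
[-0.067, 0.01, -0.009] [0.001, 0.271, -0.001]
[-0.087, 0.017, 0.01] [0.002, 0.448, -0.001]
[-0.104, 0.025, 0.031] [0.002, 0.626, -0.001]
[-0.12, 0.032, 0.053] [0.002, 0.804, -0.001]
[-0.131, 0.037, 0.066] [0.002, 0.96, -0.001]
[-0.137, 0.04, 0.074] [0.002, 0.982, -0.001]
[-0.016, 0.005, 0.013] [-0.002, 0.128, -0.032]
[-0.032, 0.009, 0.027] [-0.0, 0.256, -0.065]
[-0.048, 0.014, 0.04] [0.004, 0.383, -0.097]
[-0.065, 0.018, 0.053] [0.012, 0.511, -0.129]
[-0.081, 0.023, 0.066] [0.024, 0.638, -0.161]
[-0.097, 0.027, 0.078] [0.038, 0.765, -0.193]
[-0.114, 0.031, 0.091] [0.056, 0.892, -0.223]
[-0.13, 0.035, 0.103] [0.077, 1.019, -0.253]
```

Emit:
servo_tool --increments '[{"xyz": [-0.008, 0, -0.006], "rotation": [0, 0, 0], "grip": 50}, {"xyz": [-0.026, 0.001, -0.015], "rotation": [0, 0.026, 0], "grip": 50}, {"xyz": [-0.046, 0.004, -0.021], "rotation": [0, 0.115, 0], "grip": 50}, {"xyz": [-0.067, 0.01, -0.009], "rotation": [0, 0.27, 0], "grip": 50}, {"xyz": [-0.087, 0.017, 0.01], "rotation": [0, 0.448, 0], "grip": 50}, {"xyz": [-0.104, 0.025, 0.031], "rotation": [0, 0.626, 0], "grip": 50}, {"xyz": [-0.12, 0.032, 0.053], "rotation": [0, 0.804, 0], "grip": 50}, {"xyz": [-0.131, 0.037, 0.066], "rotation": [0, 0.94, 0], "grip": 50}, {"xyz": [-0.137, 0.04, 0.074], "rotation": [0, 0.982, 0], "grip": 50}, {"xyz": [-0.137, 0.04, 0.074], "rotation": [0, 0.982, 0], "grip": 50}]'

```text
time_s: 17.02
ee_pos: [0.4748, -0.0591, 0.2031]
tool_rot: [0.035, 0.74, 0.67, -0.039]
wrist_force: [-0.4, 0.3, -2.7]
finger_gap: 0.0622
grasp_force: 66.0
```

Emit:
servo_tool --increments '[{"xyz": [-0.016, 0.005, 0.013], "rotation": [-0.002, 0.128, -0.032], "grip": 50}, {"xyz": [-0.032, 0.009, 0.027], "rotation": [0, 0.256, -0.065], "grip": 50}, {"xyz": [-0.048, 0.014, 0.04], "rotation": [0.004, 0.383, -0.097], "grip": 50}, {"xyz": [-0.065, 0.018, 0.053], "rotation": [0.012, 0.511, -0.129], "grip": 50}, {"xyz": [-0.081, 0.023, 0.066], "rotation": [0.024, 0.638, -0.161], "grip": 50}, {"xyz": [-0.097, 0.027, 0.078], "rotation": [0.038, 0.765, -0.193], "grip": 50}, {"xyz": [-0.114, 0.031, 0.091], "rotation": [0.056, 0.892, -0.223], "grip": 50}, {"xyz": [-0.13, 0.035, 0.103], "rotation": [0.077, 1, -0.253], "grip": 50}, {"xyz": [-0.13, 0.035, 0.103], "rotation": [0.077, 1, -0.253], "grip": 50}]'

```text
time_s: 18.15
ee_pos: [0.4961, -0.2016, 0.1121]
tool_rot: [-0.25, 0.631, 0.7, 0.223]
wrist_force: [-0.5, 0.2, -2.8]
finger_gap: 0.0619
grasp_force: 66.2
```

Run:
```python
from h import *
s=bot.state(); R0=q2m(s["tool_rot"]);p0=np.array(s["ee_pos"]); g0=p0+R0[:,2]*HP; print("g0",g0,s["wrist_force"],s["finger_gap"],np.round(s["qpos"],2))
print("el",np.degrees(np.arcsin(-R0[2,2])),"ytilt",R0[2,1])
# pair tilt from side view: lowest crown / top rack bottom edges: white rack-bottom mask near pair
im=snap("side"); cv2.imwrite("pics/s4.png",im["color"])
for p in [[.4973,-.2126,.04+.09],[.4973-.0163,-.2126+.156,.13+.026],[.4973-.0163,-.2126+.156,.13-.034]]: print(proj(im,p).round(1))
Rt=tilt(96,50); W=[]
for z in [.105,.085,.07,.06,.053,.049,.046]: W.append((tcp([.4973,-.2126,z],Rt),Rt))
rows(W)
```

```text
g0 [ 0.49740362 -0.21333107  0.12659503] [-0.45299417  0.19966467 -2.77179372] 0.06191276307021454 [-0.72  0.71  1.7   0.46  1.31 -1.08]
el 50.77673616550055 ytilt -0.0033761727357192184
[275.7 240.7]
[262.8 197.7]
[263.1 213.4]
[-0.014, 0.0, 0.017] [-0.003, 0.019, -0.002]
[-0.027, 0.0, 0.033] [-0.003, 0.019, -0.002]
[-0.036, 0.0, 0.044] [-0.003, 0.019, -0.002]
[-0.042, 0.0, 0.052] [-0.003, 0.019, -0.002]
[-0.047, 0.0, 0.058] [-0.003, 0.019, -0.002]
[-0.049, 0.0, 0.061] [-0.003, 0.019, -0.002]
[-0.051, 0.0, 0.063] [-0.003, 0.019, -0.002]
```

Emit:
servo_tool --increments '[{"xyz": [-0.014, 0, 0.017], "rotation": [-0.003, 0.019, -0.002], "grip": 50}, {"xyz": [-0.027, 0, 0.033], "rotation": [-0.003, 0.019, -0.002], "grip": 50}, {"xyz": [-0.036, 0, 0.044], "rotation": [-0.003, 0.019, -0.002], "grip": 50}, {"xyz": [-0.042, 0, 0.052], "rotation": [-0.003, 0.019, -0.002], "grip": 50}, {"xyz": [-0.047, 0, 0.058], "rotation": [-0.003, 0.019, -0.002], "grip": 50}, {"xyz": [-0.049, 0, 0.061], "rotation": [-0.003, 0.019, -0.002], "grip": 50}, {"xyz": [-0.051, 0, 0.063], "rotation": [-0.003, 0.019, -0.002], "grip": 50}, {"xyz": [-0.051, 0, 0.063], "rotation": [-0.003, 0.019, -0.002], "grip": 50}]'

```text
time_s: 19.2
ee_pos: [0.4959, -0.2009, 0.0327]
tool_rot: [-0.254, 0.629, 0.698, 0.23]
wrist_force: [0.0, -0.8, -3.2]
finger_gap: 0.062
grasp_force: 66.2
```

```bash
cat > st.py <<'E'
from h import *
s=bot.state(); R0=q2m(s["tool_rot"]);p0=np.array(s["ee_pos"]); g0=p0+R0[:,2]*HP; print("g0",g0.round(4),"F",np.round(s["wrist_force"],2),"T",np.round(s["torque"],3),"gap",s["finger_gap"],"el",np.degrees(np.arcsin(-R0[2,2])).round(2))
print("down 1mm in tool axes:",(R0.T@[0,0,-.001]).round(5))
E
python3 st.py
```

```text
g0 [ 0.4971 -0.2128  0.047 ] F [ 0.04 -0.85 -3.21] T [-0.745 -0.122 -0.007] gap 0.06203903886346554 el 49.97
down 1mm in tool axes: [-0.00064 -0.       0.00077]
```

Not in contact yet. I'll lower gently, up to 4 mm more.

Emit:
servo_tool --increments '[{"xyz": [-0.0006, 0, 0.0008], "rotation": [0, 0, 0], "grip": 50}, {"xyz": [-0.0013, 0, 0.0015], "rotation": [0, 0, 0], "grip": 50}, {"xyz": [-0.0019, 0, 0.0023], "rotation": [0, 0, 0], "grip": 50}, {"xyz": [-0.0026, 0, 0.003], "rotation": [0, 0, 0], "grip": 50}, {"xyz": [-0.0026, 0, 0.003], "rotation": [0, 0, 0], "grip": 50}]'

```text
time_s: 19.82
ee_pos: [0.4959, -0.2008, 0.03]
tool_rot: [-0.254, 0.628, 0.698, 0.23]
wrist_force: [-2.5, -0.3, 11.8]
finger_gap: 0.0619
grasp_force: 67.6
```

```bash
python3 st.py
```

```text
g0 [ 0.4971 -0.2128  0.0443] F [-2.46 -0.26 11.76] T [0.503 0.183 0.277] gap 0.061932360537508994 el 49.9
down 1mm in tool axes: [-0.00064 -0.       0.00076]
```

Emit:
servo_tool --increments '[{"xyz": [0, 0, 0], "rotation": [0, 0, 0], "grip": 63}, {"xyz": [0, 0, 0], "rotation": [0, 0, 0], "grip": 66}, {"xyz": [0, 0, 0], "rotation": [0, 0, 0], "grip": 72}, {"xyz": [0, 0, 0], "rotation": [0, 0, 0], "grip": 85}, {"xyz": [0, 0, 0], "rotation": [0, 0, 0], "grip": 85}, {"xyz": [0, 0, 0], "rotation": [0, 0, 0], "grip": 85}, {"xyz": [0, 0, -0.02], "rotation": [0, 0, 0], "grip": 85}, {"xyz": [0, 0, -0.06], "rotation": [0, 0, 0], "grip": 85}, {"xyz": [0, 0, -0.11], "rotation": [0, 0, 0], "grip": 85}]'

```text
time_s: 20.95
ee_pos: [0.5028, -0.2715, 0.1134]
tool_rot: [-0.255, 0.629, 0.698, 0.23]
wrist_force: [0.1, 0.8, 0.2]
finger_gap: 0.085
grasp_force: 0.0
```

```bash
python3 - <<'E'
from h import *
c=np.array([.490,-.143,.17]); Rt=down(6); inc(c,Rt)
E
python3 st.py
```

```text
xyz [0.1352 0.0007 0.0399] rot [ 6.000e-04 -8.913e-01  1.000e-04]
g0 [ 0.5041 -0.2834  0.1277] F [0.05 0.76 0.15] T [-0.311 -0.051 -0.02 ] gap 0.08501129916845364 el 49.89
down 1mm in tool axes: [-0.00064 -0.       0.00076]
```

Emit:
servo_tool --increments '[{"xyz": [0.015, 0, -0.02], "rotation": [0, -0.1, 0], "grip": 85}, {"xyz": [0.05, 0, 0], "rotation": [0, -0.3, 0], "grip": 85}, {"xyz": [0.08, 0, 0.01], "rotation": [0, -0.5, 0], "grip": 85}, {"xyz": [0.11, 0, 0.025], "rotation": [0, -0.7, 0], "grip": 85}, {"xyz": [0.135, 0, 0.04], "rotation": [0, -0.891, 0], "grip": 85}, {"xyz": [0.135, 0, 0.04], "rotation": [0, -0.891, 0], "grip": 85}, {"xyz": [0.135, 0, 0.04], "rotation": [0, -0.891, 0], "grip": 85}]'

```text
time_s: 21.82
ee_pos: [0.4898, -0.1428, 0.1692]
tool_rot: [0.001, 0.669, 0.743, 0.001]
wrist_force: [0.1, -1.2, 0.5]
finger_gap: 0.0848
grasp_force: 0.0
```

Run:
```python
from h import *
s=bot.state(); R0=q2m(s["tool_rot"]); p0=np.array(s["ee_pos"])
im=snap("wrist"); g=cv2.cvtColor(im["color"],6).astype(int)
def px(tx,ty,z):
    p=p0+R0@[tx,ty,0]; p[2]=z; return proj(im,p)
# profiles across the rack (tool y) at several stations along it, plane z=.066, and along tool x
for tx in [.06,.03,0,-.03]:
    ys=np.arange(-.045,.0451,.0025); print(tx,[int(g[tuple(np.clip(px(tx,y,.066)[::-1].round().astype(int),0,[419,559]))]) for y in ys])
xs=np.arange(.06,.1101,.0025); print("along",[int(g[tuple(np.clip(px(x,0,.066)[::-1].round().astype(int),0,[419,559]))]) for x in xs])
print(im["color"][tuple(px(.03,0,.066)[::-1].astype(int))])
inc([.4896,-.1413,.037],down(6))
```

```text
0.06 [147, 145, 147, 147, 142, 91, 101, 145, 139, 151, 153, 153, 153, 155, 152, 154, 153, 152, 152, 156, 236, 242, 243, 242, 243, 243, 242, 242, 233, 229, 212, 228, 229, 232, 230, 227, 226]
0.03 [147, 147, 145, 146, 145, 147, 146, 169, 155, 152, 150, 153, 165, 190, 198, 195, 192, 195, 199, 196, 194, 197, 195, 196, 196, 192, 193, 196, 176, 154, 118, 142, 147, 153, 148, 145, 147]
0 [145, 143, 145, 145, 143, 144, 142, 178, 178, 192, 194, 196, 195, 195, 196, 194, 195, 196, 195, 194, 198, 197, 196, 196, 196, 195, 194, 194, 188, 142, 115, 139, 144, 147, 146, 145, 144]
-0.03 [235, 233, 220, 157, 144, 141, 145, 176, 177, 192, 195, 195, 194, 195, 191, 193, 193, 193, 194, 194, 194, 192, 197, 197, 194, 192, 193, 191, 181, 139, 111, 109, 125, 216, 234, 231, 231]
along [152, 158, 242, 243, 243, 243, 242, 243, 242, 243, 242, 241, 232, 235, 233, 235, 232, 233, 233, 233, 231]
[173 197 206]
xyz [ 2.200e-03 -1.000e-04  1.319e-01] rot [ 0.002   0.0003 -0.0015]
```

The rack's underside is centred within 1 mm across and matches the prediction lengthwise. I'll descend and grip the rack sides above the mouth.

Emit:
servo_tool --increments '[{"xyz": [0.002, -0.0005, 0.04], "rotation": [0, 0, 0], "grip": 85}, {"xyz": [0.002, -0.0005, 0.085], "rotation": [0, 0, 0], "grip": 85}, {"xyz": [0.002, -0.0005, 0.115], "rotation": [0, 0, 0], "grip": 85}, {"xyz": [0.002, -0.0005, 0.127], "rotation": [0, 0, 0], "grip": 85}, {"xyz": [0.002, -0.0005, 0.131], "rotation": [0, 0, 0], "grip": 80}, {"xyz": [0.002, -0.0005, 0.131], "rotation": [0, 0, 0], "grip": 68}, {"xyz": [0.002, -0.0005, 0.131], "rotation": [0, 0, 0], "grip": 58}, {"xyz": [0.002, -0.0005, 0.131], "rotation": [0, 0, 0], "grip": 50}, {"xyz": [0.002, -0.0005, 0.131], "rotation": [0, 0, 0], "grip": 50}, {"xyz": [0.002, -0.0005, 0.131], "rotation": [0, 0, 0], "grip": 50}]'

```text
time_s: 23.12
ee_pos: [0.4895, -0.1412, 0.0393]
tool_rot: [0.002, 0.669, 0.743, 0.001]
wrist_force: [-1.9, -0.1, 8.5]
finger_gap: 0.0545
grasp_force: 63.5
```

Gripped at 54.5 mm, so I'll lift straight up slowly.

Emit:
servo_tool --increments '[{"xyz": [0, 0, -0.003], "rotation": [0, 0, 0], "grip": 50}, {"xyz": [0, 0, -0.007], "rotation": [0, 0, 0], "grip": 50}, {"xyz": [0, 0, -0.012], "rotation": [0, 0, 0], "grip": 50}, {"xyz": [0, 0, -0.018], "rotation": [0, 0, 0], "grip": 50}, {"xyz": [0, 0, -0.025], "rotation": [0, 0, 0], "grip": 50}, {"xyz": [0, 0, -0.033], "rotation": [0, 0, 0], "grip": 50}, {"xyz": [0, 0, -0.042], "rotation": [0, 0, 0], "grip": 50}, {"xyz": [0, 0, -0.06], "rotation": [0, 0, 0], "grip": 50}, {"xyz": [0, 0, -0.09], "rotation": [0, 0, 0], "grip": 50}, {"xyz": [0, 0, -0.12], "rotation": [0, 0, 0], "grip": 50}]'

```text
time_s: 24.38
ee_pos: [0.4887, -0.1408, 0.1593]
tool_rot: [0.001, 0.669, 0.743, 0.0]
wrist_force: [0.0, -0.0, -1.3]
finger_gap: 0.0547
grasp_force: 63.6
```

```bash
python3 st.py
python3 - <<'E'
from h import *
c=[.42,.22]; 
inc([.42,.22,.16],down(-6))
im=snap("top"); g=cv2.cvtColor(im["color"],6)
for n,p in [("cover centre",(.4896,-.1413,.03))]: print(n,proj(im,p).round(1))
E
```

```text
g0 [ 0.4886 -0.1408  0.178 ] F [ 0.03 -0.02 -1.26] T [ 0.018 -0.01   0.002] gap 0.05474910386427688 el 89.9
down 1mm in tool axes: [ 0.    -0.     0.001]
xyz [ 0.366  -0.0308 -0.0011] rot [0.002  0.0009 0.2658]
cover centre [324.4 226.2]
```

Emit:
servo_tool --increments '[{"xyz": [0.03, -0.003, 0], "rotation": [0, 0, 0.02], "grip": 50}, {"xyz": [0.07, -0.006, 0], "rotation": [0, 0, 0.05], "grip": 50}, {"xyz": [0.12, -0.01, 0], "rotation": [0, 0, 0.09], "grip": 50}, {"xyz": [0.17, -0.015, 0], "rotation": [0, 0, 0.13], "grip": 50}, {"xyz": [0.22, -0.02, 0], "rotation": [0, 0, 0.17], "grip": 50}, {"xyz": [0.27, -0.024, 0], "rotation": [0, 0, 0.21], "grip": 50}, {"xyz": [0.32, -0.028, 0.02], "rotation": [0, 0, 0.24], "grip": 50}, {"xyz": [0.35, -0.03, 0.05], "rotation": [0, 0, 0.265], "grip": 50}, {"xyz": [0.366, -0.031, 0.09], "rotation": [0, 0, 0.265], "grip": 50}, {"xyz": [0.366, -0.031, 0.12], "rotation": [0, 0, 0.265], "grip": 50}]'

```text
time_s: 25.68
ee_pos: [0.4198, 0.2208, 0.0364]
tool_rot: [0.001, 0.742, 0.67, 0.0]
wrist_force: [0.7, -0.6, -1.3]
finger_gap: 0.0544
grasp_force: 63.6
```

Emit:
servo_tool --increments '[{"xyz": [0, 0, 0.01], "rotation": [0, 0, 0], "grip": 50}, {"xyz": [0, 0, 0.018], "rotation": [0, 0, 0], "grip": 50}, {"xyz": [0, 0, 0.022], "rotation": [0, 0, 0], "grip": 50}, {"xyz": [0, 0, 0.025], "rotation": [0, 0, 0], "grip": 50}, {"xyz": [0, 0, 0.025], "rotation": [0, 0, 0], "grip": 50}]'

```text
time_s: 26.3
ee_pos: [0.4205, 0.2197, 0.0129]
tool_rot: [0.001, 0.743, 0.669, 0.001]
wrist_force: [-0.5, -0.5, -1.1]
finger_gap: 0.0549
grasp_force: 63.8
```

Emit:
servo_tool --increments '[{"xyz": [0, 0, 0.001], "rotation": [0, 0, 0], "grip": 50}, {"xyz": [0, 0, 0.002], "rotation": [0, 0, 0], "grip": 50}, {"xyz": [0, 0, 0.002], "rotation": [0, 0, 0], "grip": 50}]'

```text
time_s: 26.68
ee_pos: [0.4204, 0.2198, 0.0112]
tool_rot: [0.001, 0.743, 0.669, 0.001]
wrist_force: [-1.4, -1.3, 8.6]
finger_gap: 0.0548
grasp_force: 65.2
```

Contact. I'll release and rise.

Emit:
servo_tool --increments '[{"xyz": [0, 0, 0], "rotation": [0, 0, 0], "grip": 62}, {"xyz": [0, 0, 0], "rotation": [0, 0, 0], "grip": 75}, {"xyz": [0, 0, 0], "rotation": [0, 0, 0], "grip": 85}, {"xyz": [0, 0, 0], "rotation": [0, 0, 0], "grip": 85}, {"xyz": [0, 0, -0.02], "rotation": [0, 0, 0], "grip": 85}, {"xyz": [0, 0, -0.06], "rotation": [0, 0, 0], "grip": 85}, {"xyz": [0, 0, -0.12], "rotation": [0, 0, 0], "grip": 85}, {"xyz": [0, 0, -0.18], "rotation": [0, 0, 0], "grip": 85}, {"xyz": [0, 0, -0.2], "rotation": [0, 0, 0], "grip": 85}, {"xyz": [0, 0, -0.2], "rotation": [0, 0, 0], "grip": 85}]'

```text
time_s: 27.92
ee_pos: [0.4203, 0.2201, 0.2119]
tool_rot: [0.001, 0.743, 0.669, 0.002]
wrist_force: [0.7, 0.1, -0.2]
finger_gap: 0.0853
grasp_force: 0.0
```

Run:
```python
from h import *
im=snap("top"); a=cv2.imread("pics/top0.png"); b=im["color"]; cv2.imwrite("pics/top9.png",b)
g=cv2.cvtColor(b,6); 
# inside the tray: cover (darker) region
m=np.zeros_like(g); m[192:262,276:376]=(g[192:262,276:376]<195)*255
m=cv2.morphologyEx(m,cv2.MORPH_CLOSE,np.ones((5,5)))
for ct in sorted(cv2.findContours(m,0,2)[0],key=cv2.contourArea)[::-1][:3]:
    P=np.array([onz(im,u,v,.032)[:2] for u,v in ct[:,0]],np.float32); r=cv2.minAreaRect(P); print("tray dark",np.round(r[0],3),np.round(r[1],3))
d=cv2.absdiff(a,b).max(2); d=cv2.morphologyEx((d>40).astype(np.uint8),cv2.MORPH_OPEN,np.ones((3,3)))
n,_,st,_=cv2.connectedComponentsWithStats(d); print("changed",[x.tolist() for x in st[1:]])
# profile of the three beakers along the cover
dd=np.array([np.cos(np.radians(96)),np.sin(np.radians(96))]); cc=np.array([.4896,-.1413])
print([int(g[tuple(proj(im,[*(cc+dd*t),.055])[::-1].round().astype(int))]) for t in np.arange(-.095,.096,.005)])
```

```text
tray dark [ 0.49  -0.143] [0.071 0.171]
tray dark [ 0.403 -0.227] [0.091 0.01 ]
tray dark [ 0.577 -0.037] [0.045 0.008]
changed [[139, 192, 67, 32, 1250], [292, 210, 67, 33, 1415], [158, 228, 4, 4, 14], [74, 234, 149, 186, 15956], [238, 314, 11, 27, 161], [214, 354, 56, 66, 1461], [269, 359, 16, 7, 77], [289, 365, 3, 3, 9], [262, 366, 32, 15, 352], [0, 368, 18, 27, 324], [312, 377, 3, 3, 9], [309, 394, 15, 26, 168], [260, 399, 3, 3, 9], [275, 398, 8, 4, 25], [286, 402, 3, 3, 9], [257, 414, 9, 6, 40], [272, 418, 3, 2, 6]]
[245, 245, 227, 108, 181, 170, 179, 175, 177, 177, 177, 176, 170, 119, 159, 175, 178, 175, 176, 177, 180, 175, 179, 131, 162, 175, 159, 173, 178, 183, 178, 179, 178, 182, 144, 170, 225, 241, 242]
```

The cover lies flat at the tray centre. The brightness profile shows three evenly spaced beakers, and nothing else on the bench has changed. The rack is released and the arm is clear.

```bash
python3 -c "
from plant import bot
print(bot.hand_in())"
```

```text
the job is handed in; nothing more can be done
None
```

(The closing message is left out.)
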